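# Pry a tight slate out of its carving cradle

### The arm

A 6-joint arm with a two-finger parallel gripper is mounted at the origin on the work surface. World frame = base frame: x ahead of the robot, y to its left, z up, the work surface at z = 0. Lengths are in mm, angles in rad, forces in N, time in s.
With the tool pointing down it reaches from about 300 to 775 mm from the base axis. Payload 14.6 kg.
Tool frame: the origin (TCP) lies on the centre line of the jaws, within the pads' length; the fingertips stand 8 mm ahead of it and the grasp point (between the pads) lies 11 mm behind it; z points along the fingers, y is the direction in which the jaws open and shut (so a half turn about z gives the same grasp; the last joint's range is limited). The gripper opens to 94 mm and grips with 3 to 60 N. Pads are 16 mm wide; open, the fingers measure 119 mm over their backs; the gripper's body (75 mm by 177 mm) begins 78 mm behind the grasp point.
Start: joints at [1.062, 0.3, 1.521, -0, 1.321, -0.067], TCP at [235.158, 497.182, 213.446] pointing down, gripper open.
Joint ranges: [-3.03, 3.03], [-0.79, 2.21], [0.23, 2.52], [-1.04, 4.18], [0, 3.07], [-2.55, 2.55]. Speed limits (rad/s): [2.22, 2.22, 2.57, 3.14, 3.14, 3.14].

### API

Orientations are given as [roll, pitch, yaw] about the fixed x, y, z axes, in that order (R = Rz(yaw) Ry(pitch) Rx(roll)).
In Python, from cell import read_state, cams, manip gives the robot as it stands.
- The arm moves only by the shell command python3 -m handwheel 'ROWS' [OPENING] [FORCE]. ROWS is JSON, a list of rows, each a list of 4 numbers: the shift along the tool's x, y, z in m, then the turn about the tool's z in degrees. In form: [[dx, dy, dz, turn], ...]. A call has 1 to 5 rows; each row is the pose to reach, as a shift and turn from the pose measured when the call began, along the tool's axes at that moment; what a row does not reach only later rows make up. A row lasts 1/8 s, in which the tool goes at most 62.5 mm and 10.7 degrees, less where a joint would pass 70% of its speed; a pose out of reach is approached as far as the arm can. A call with a gripper value outside its range is refused whole. OPENING is the closure, from 0 (fully open) to 1 (shut), set as the call begins (- or left out, the last holds). The fingers move at their own pace and stop on an object; FORCE is the grip in N (left out, the last holds). Time passes only in rows, so rows that repeat a pose let the fingers close. It gives the time, the measured TCP pose, the force and the opening at its end, in the units of the state.
- read_state(): the state, without advancing time (a new reading comes with each control period).
- cams.camera(name): name is "scene" or "top"; returns the picture (420x560x3 uint8, red, green, blue); there is no depth.
- cams.get_calibration(name): a dict with "vertical_fov" (degrees; the focal length in pixels is half the picture's height over the tangent of half this angle, whatever the lens; pixels are square), "cx", "cy" (the principal point, pixels), "dist_coeffs" ([k1, k2, p1, p2, k3] as OpenCV has them; the pictures are not rectified), "R" (3x3) and "t" (3): a world point X has camera coordinates R X + t. Camera axes: x right, y down, z forward; pixel columns grow to the right and rows downward; lengths in mm; the calibration is good to about 2 mm. A picture is of the moment at which its call begins. get_calibration takes no time and is no camera call.
- manip.sign_off(): hands the job in, once; it reports no verdict.
The state is a dict: "clock": time; "joints": joint angles; "qd": joint speeds; "effort": joint torques, N m; "eef_pos": TCP position; "eef_rot": TCP orientation; "wrist_force": force on the tool from outside, world axes, zero at the start; "moment": the same for the moment, N m; "finger_gap": finger opening in mm.
Only numpy, scipy, OpenCV 4.12 (cv2) and the standard library are available. Lean on these libraries where they do the work, as an engineer would, in place of code of your own. Each camera call takes 0.05 s, during which the arm holds its last target. There are 200 camera calls.

### The job

Lift the flat steel pry bar off the green mat, lay it across the steel fulcrum of the wooden cradle with its thin tip well under the slate, and let go of it there. Then push its blue handle end down so that the bar levers that end of the tightly clamped slate about 15 mm up, where the clamp holds it, and finally take the bar out and lay it flat on the green mat again. Do not touch the slate with the gripper, keep the slate in its cradle, and leave the other tools where they are.

Things in the scene. Friction and masses are not known exactly. Their poses are not given: they have to be found in the camera images.
- cradle: Fixed wooden cradle, 206 mm long, 100 wide, 114 tall, with a red-handled clamp reaching 140 mm to +y. Origin on the bench (z = 0) right under the fulcrum's crest; +x points level from the slate across the fulcrum to where the bar's handle belongs, z up. In this frame the slate fills x -180 to -30, y -28 to 28, z 90 to 114 mm (flush with the walls). The bench is clear beyond x = 10 mm.
- fulcrum (a point): Middle of the fulcrum's crest: a steel rod 14 mm thick along the cradle's y, crest 75 mm above the bench; axes as the cradle's. The slate's underside is 15 mm higher and its end 30 mm away (-x). Two steel guide pins, 9 mm thick and 22 mm taller than the crest, stand 28.5 mm to either side (+y, -y); the bar goes between them.
- channel (a point): Middle of the bottom edge of the slate's end as it lies at the start; axes as the cradle's. The bar's tip enters below here, towards -x. The channel's floor is 38 mm below the slate, the way in is blocked by solid wood 45 mm in; side walls at y = -28 and +31 mm reach 10 mm out to +x, open between them.
- clamp_jaw (a point): Middle of the face of the sprung red jaw, 40 mm long, that pushes the slate against the opposite wall with about 36 N. Friction so holds the slate: raising its end takes about 20 to 40 N there (a third to a half of that at the bar's handle end), it swings up about its far end, and it stays up when the bar is taken away.
- slate_edge (a point): Middle of the top edge of the slate's end that is to be raised (the end near the fulcrum). Dark slate 150 x 56 x 24 mm, about 0.54 kg, with a light leaf carved on top. At the start its height is 114 mm; x of its frame points level out of the slate towards the fulcrum, z is the slate's up.
- bar_mid (a point): Centre of the pry bar, 6 mm above its underside. Flat steel bar 200 x 20 mm, 0.34 kg, blue handle half; +x along it to the tip, z out of its upper face. 12 mm thick up to x = +50 mm, then a tongue 7 mm thick; underside flat. Laid with its middle 35 to 60 mm beyond the fulcrum, it tips by its weight, handle down, until the tongue bears up on the slate, and stays.
- bar_tip (a point): End of the bar's thin tip, mid-thickness (3.5 mm above the underside).
- bar_end (a point): End of the bar's blue handle, 6 mm above the underside. With the bar laid over the fulcrum it hangs about 45 to 60 mm above the bench; pushed down nearly to the bench, it raises the slate's end by about 12 to 18 mm.
- mat: Green mat, fixed, 260 x 180 x 3 mm; origin under its centre, x along its length.
- chisel: Bystander: wood-handled chisel, 170 mm long, 22 mm thick, lying on the mat along its x, beside the bar; origin under it.
- mallet: Bystander: wooden mallet lying on the bench, 230 mm long.
- bottle: Bystander: clear water bottle with a blue cap, 200 mm tall, 72 mm across.
- clamp_a: Bystander: bar clamp with a red handle lying flat, 210 mm long.
- clamp_b: Bystander: bar clamp with a red handle lying flat, 210 mm long.
- offcut: Bystander: grey slate offcut 110 x 70 x 20 mm.
- brush: Bystander: wooden dusting brush 180 mm long.
Not all that is in view belongs to the job. Leave any yellow look-alike of the part that bears bar_mid alone.

How it is judged (in metres and radians):
On the way, in this order (a step that is already met when the one before it is completed fails the run):
1. the bar lies across the fulcrum, between the pins, its tip at least 5 mm under the slate, and has been let go (x of bar_tip in the frame of cradle between -0.08 and -0.035 m and y of bar_tip in the frame of cradle between -0.028 and 0.028 m and height (world z) of bar_tip below 0.097 m and contact force between bar and cradle above 0.5 N and contact force between each of the arm, the fingers and bar below 0.1 N and linear speed of bar below 0.03 m/s), for 0.2 s.
2. the slate's end has been levered at least 10 mm up, by the bar bearing on the fulcrum (height (world z) of slate_edge above 0.124 m and contact force between bar and slate above 0.5 N and contact force between bar and cradle above 0.5 N), for 0.2 s.
At the end, for the whole second after the job is handed in: The slate's near end stands at least 8 mm (aim at 15) above where it began, at rest, still in its cradle (edge within 15 mm of its place sideways, 15 to 25 mm along); the bar lies flat and still on the green mat, its middle within 80 mm of the mat's centre along each mat axis (height (world z) of slate_edge between 0.122 and 0.16 m and x of slate_edge in the frame of cradle between -0.055 and -0.015 m and y of slate_edge in the frame of cradle between -0.015 and 0.015 m and linear speed of each of slate, bar below 0.02 m/s and x of bar_mid in the frame of mat between -0.08 and 0.08 m and y of bar_mid in the frame of mat between -0.08 and 0.08 m and height (world z) of bar_mid below 0.014 m and contact force between bar and mat above 0.5 N); the robot touches nothing.
It fails at once if the gripper touches the slate (contact force between any of the fingers, the arm and slate above 1 N).
It fails at once if a bystander is moved more than 30 mm (distance of any of chisel, mallet, bottle, clamp_a, clamp_b, offcut, brush from where it was at the start of the episode above 0.03 m).
It also fails if it takes over 64 s, if anything falls off the work surface, if the arm or the gripper's body presses on something with over 40 N, if the wrist force passes 120 N, or if a joint passes its speed limit or range.

## Working session

There is one attempt and no reset: what is moved stays moved. The work goes in short steps, Python scripts to look and compute and a shell command to move; the robot and the scene stay as the last step left them, time stands still between calls to the robot, and variables do not carry over. Pictures are saved under pics/ and viewed, about 8 in all and at most 12, crops included, and the job is handed in when it is done.

```bash
ls; mkdir -p pics
python3 - <<'E'
from cell import read_state,cams
import cv2
print(read_state())
for n in("scene","top"):
    im=cams.camera(n); cv2.imwrite(f"pics/{n}0.png",cv2.cvtColor(im,cv2.COLOR_RGB2BGR)); print(n,cams.get_calibration(n))
E
```

```text
pics
{'clock': 0.0, 'joints': array([ 1.06237753e+00,  3.00470512e-01,  1.52160802e+00,  2.98309531e-05,
        1.32073532e+00, -6.65998257e-02]), 'qd': array([-0.00049456, -0.00037221,  0.00042393,  0.00047056, -0.00085288,
        0.00239468]), 'effort': array([ 7.03038677e-04, -5.31798756e+01, -3.52745354e+01,  7.10150390e-02,
        2.43337720e-02, -1.88106715e-04]), 'eef_pos': array([235.03358085, 496.94882761, 212.87526717]), 'eef_rot': array([-3.14037609e+00, -1.10101415e-04,  2.69976621e+00]), 'wrist_force': array([ 1.06559516,  0.52812526, -0.44198625]), 'moment': array([0.0217668 , 0.04731223, 0.02986527]), 'finger_gap': 93.93117779823046}
scene {'vertical_fov': 56.12304457656591, 'cx': 277.20168842079835, 'cy': 211.6724060899147, 'dist_coeffs': array([-0.11203161,  0.        ,  0.        ,  0.        ,  0.        ]), 'R': array([[ 0.89590824,  0.44421392, -0.00473561],
       [ 0.32264985, -0.65798655, -0.68040486],
       [-0.30536128,  0.60805238, -0.73282112]]), 't': array([-434.9451617 , -130.14463873, 1453.88160611])}
top {'vertical_fov': 42.76868478108391, 'cx': 287.221189487543, 'cy': 212.20289245692575, 'dist_coeffs': array([-0.04975058,  0.        ,  0.        ,  0.        ,  0.        ]), 'R': array([[-0.01585532, -0.99981009,  0.01133064],
       [-0.98615547,  0.01376603, -0.16525095],
       [ 0.16506359, -0.01379388, -0.98618646]]), 't': array([ -71.01817172,  502.47069548, 1643.98199586])}
```

View pics/top0.png

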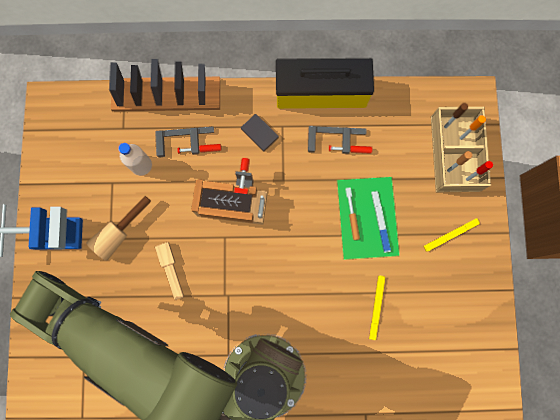

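View pics/scene0.png

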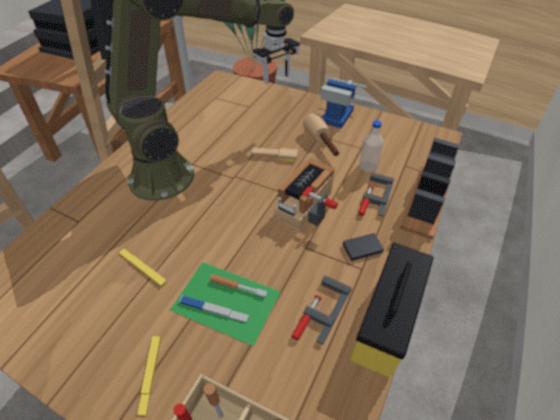

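The top view shows the bar at about (382,222), blue end toward the robot, with the chisel beside it at (353,215). The cradle is at (230,200), with the fulcrum at its right end near (262,207), which is −y. I'll measure from the masks and zoom in on the cradle.

```bash
cat > h.py <<'E'
import numpy as np,cv2
from cell import read_state,cams
def K(n):
    c=cams.get_calibration(n); f=210/np.tan(np.radians(c["vertical_fov"]/2))
    return np.array([[f,0,c["cx"]],[0,f,c["cy"]],[0,0,1]]),c
def ray(n,uv):
    k,c=K(n); p=cv2.undistortPoints(np.array(uv,float).reshape(-1,1,2),k,np.array(c["dist_coeffs"])).reshape(-1,2)
    d=np.c_[p,np.ones(len(p))]@c["R"]; return -c["R"].T@c["t"],d
def plane(n,uv,z):
    o,d=ray(n,uv); return o+d*((z-o[2])/d[:,2])[:,None]
def proj(n,X):
    k,c=K(n); return cv2.projectPoints(np.array(X,float).reshape(-1,1,3),cv2.Rodrigues(c["R"])[0],c["t"],k,np.array(c["dist_coeffs"]))[0].reshape(-1,2)
def tri(u1,u2):
    o1,d1=ray("top",u1);o2,d2=ray("scene",u2);out=[]
    for a,b in zip(d1,d2):
        s=np.linalg.lstsq(np.c_[a,-b],o2-o1,rcond=None)[0]; p,q=o1+a*s[0],o2+b*s[1]; out.append([*((p+q)/2),np.linalg.norm(p-q)])
    return np.array(out)
def grab(n,name):
    im=cv2.cvtColor(cams.camera(n),cv2.COLOR_RGB2BGR); cv2.imwrite(f"pics/{name}.png",im); return im
def barblobs(n,im,matcorn):
    """masks inside mat polygon: blue, grey"""
    h=cv2.cvtColor(im,cv2.COLOR_BGR2HSV); return h
E
python3 - <<'E'
from h import *
np.set_printoptions(precision=1,suppress=True)
for n in("top","scene"):
    im=cv2.imread(f"pics/{n}0.png");h=cv2.cvtColor(im,cv2.COLOR_BGR2HSV)
    g=cv2.inRange(h,(45,80,60),(80,255,255)); c=max(cv2.findContours(g,0,2)[0],key=cv2.contourArea)
    hull=cv2.convexHull(c); q=cv2.approxPolyDP(hull,8,True).reshape(-1,2)
    print(n,"mat",q.tolist(),plane(n,q,3))
    m=np.zeros(g.shape,np.uint8);cv2.fillPoly(m,[hull],255)
    # blue & grey
    for nm,lo,hi in(("blue",(100,120,50),(130,255,255)),("grey",(0,0,120),(180,60,255))):
        mm=cv2.inRange(h,lo,hi)&m
        for cc in cv2.findContours(mm,0,2)[0]:
            if cv2.contourArea(cc)>15:
                r=cv2.minAreaRect(cc);b=cv2.boxPoints(r);print(nm,r, plane(n,b,12+3)[:,:2].tolist() if 0 else plane(n,b,14)[:,:2].round().tolist())
t=cv2.imread("pics/top0.png")[170:232,185:285];s=cv2.imread("pics/scene0.png")[150:240,265:355]
a=cv2.resize(t,(800,496),interpolation=3)
cv2.imwrite("pics/a.png",a);cv2.imwrite("pics/b.png",cv2.resize(s,(600,600),interpolation=3))
E
```

```text
top mat [[391, 177], [398, 255], [344, 259], [337, 180]] [[ 619.8 -420.1    3. ]
 [ 364.5 -430.3    3. ]
 [ 354.6 -257.1    3. ]
 [ 612.  -242.8    3. ]]
blue ((384.61279296875, 239.6605224609375), (20.807058334350586, 6.695340633392334), 78.11134338378906) [[444.0, -371.0], [448.0, -393.0], [383.0, -403.0], [379.0, -382.0]]
grey ((378.3646545410156, 210.14117431640625), (38.83054733276367, 6.941773891448975), 77.47119140625) [[569.0, -350.0], [573.0, -372.0], [449.0, -393.0], [445.0, -371.0]]
grey ((349.9615478515625, 200.3076934814453), (25.691213607788086, 4.9029035568237305), 78.69007110595703) [[582.0, -267.0], [585.0, -282.0], [502.0, -296.0], [499.0, -280.0]]
scene mat [[202, 263], [279, 291], [252, 345], [171, 309]] [[ 360.6 -259.9    3. ]
 [ 612.2 -244.     3. ]
 [ 621.3 -420.9    3. ]
 [ 369.7 -430.4    3. ]]
blue ((191.69725036621094, 302.0091857910156), (21.64687728881836, 7.27947998046875), 16.699241638183594) [[386.0, -405.0], [379.0, -384.0], [442.0, -374.0], [449.0, -395.0]]
grey ((225.3374481201172, 311.50799560546875), (46.516395568847656, 8.30513858795166), 17.744670867919922) [[451.0, -394.0], [443.0, -370.0], [575.0, -353.0], [580.0, -376.0]]
grey ((251.6000213623047, 289.1999816894531), (30.35786247253418, 6.324554920196533), 18.434947967529297) [[501.0, -293.0], [496.0, -273.0], [585.0, -265.0], [589.0, -285.0]]
```

View pics/a.png

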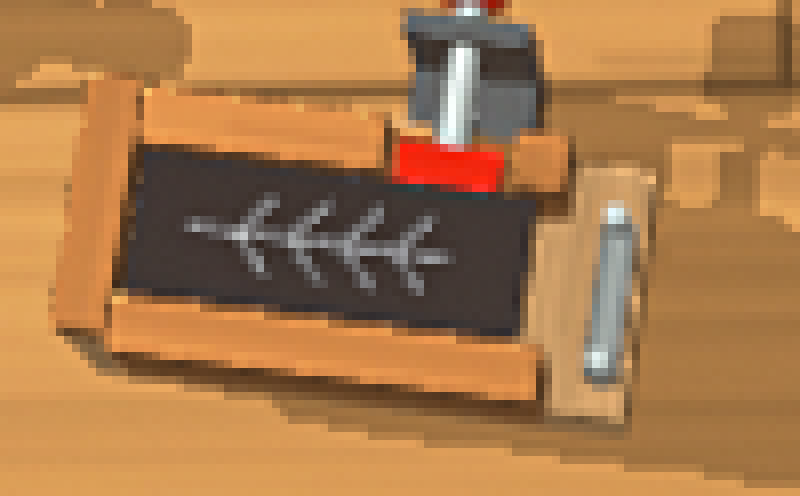

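View pics/b.png

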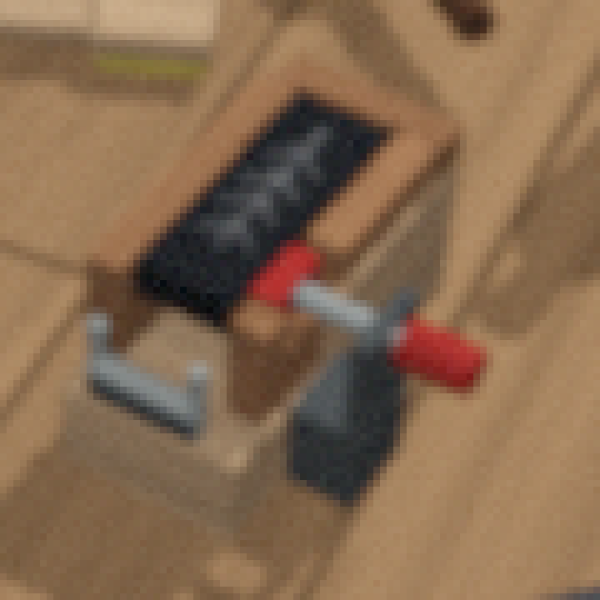

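Run:
```python
from h import *
np.set_printoptions(precision=1,suppress=True)
T=lambda p:(np.array(p,float)+.5)/8-.5+[185,170]
S=lambda p:(np.array(p,float)+.5)/6.667-.5+[265,150]
sl=plane("top",T([[140,148],[535,198],[522,335],[118,288]]),114);print(sl)
ss=plane("scene",S([[300,95],[388,132],[225,318],[142,280]]),114);print("scene: ",ss)
pt=T([[617,210],[600,355]]);ps=S([[198,370],[95,322]])
print(plane("top",pt,97),plane("scene",ps,97),tri(pt,ps))
for q in(sl,ss[[1,2,3,0]] if 0 else ss[[1,2,3,0]]):
    a=q
d=(sl[1]+sl[2]-sl[0]-sl[3])[:2];print("len",np.linalg.norm(d)/2,"yaw",np.degrees(np.arctan2(d[1],d[0])))
d2=(ss[2]+ss[3]-ss[0]-ss[1])[:2];print("len",np.linalg.norm(d2)/2,"yaw",np.degrees(np.arctan2(d2[1],d2[0])))
for near,yaw in(((sl[1]+sl[2])/2,np.arctan2(d[1],d[0])),((ss[2]+ss[3])/2,np.arctan2(d2[1],d2[0]))):
    print("fulcrum est",near[:2]+30*np.array([np.cos(yaw),np.sin(yaw)]))
```

```text
[[567.1 179.3 114. ]
 [545.7  29.8 114. ]
 [493.2  35.  114. ]
 [513.3 187.  114. ]]
scene:  [[517.1 182.8 114. ]
 [567.6 176.1 114. ]
 [548.5  20.9 114. ]
 [503.2  26.7 114. ]]
[[544.   -0.5  97. ]
 [488.    6.4  97. ]] [[544.8   0.   97. ]
 [488.1   7.2  97. ]] [[544.5  -0.3  97.    1. ]
 [488.2   6.5  97.5   0.6]]
len 152.21283276937532 yaw -97.83065163887214
len 156.55651110944763 yaw -96.0660928783271
fulcrum est [515.4   2.7]
fulcrum est [522.7  -6.1]
```

Both pin tops triangulate to z = 97 and 57 mm apart, so the fulcrum is at (516.3, 3.2) with cradle x at yaw −97.2°. The bar's middle is at about (478, −378), with its tip direction at yaw 9.3°. Next I go above the bar.

```bash
cat > go.py <<'E'
# prints the row towards a world target: python3 go.py x y z yaw_deg   ('c' prefix: cradle coords)
import sys,numpy as np
from cell import read_state
from scipy.spatial.transform import Rotation as Ro
a=sys.argv[1:]; s=read_state(); R=Ro.from_euler("xyz",s["eef_rot"]).as_matrix()
if a:
    if a[0]=="c":
        th=np.radians(-97.2); x,y=float(a[1]),float(a[2])
        a=[516.3+np.cos(th)*x-np.sin(th)*y,3.2+np.sin(th)*x+np.cos(th)*y,a[3],a[4] if len(a)>4 else 82.8]
    t=np.array(a[:3],float); d=R.T@(t-s["eef_pos"])/1000; yaw=np.degrees(np.arctan2(R[1,0],R[0,0]))
    print("row",d.round(4).tolist(),"turn",round((yaw-float(a[3])+180)%360-180,1))
p=s["eef_pos"]; d=p[:2]-[516.3,3.2]; th=np.radians(-97.2); c=[np.cos(th)*d[0]+np.sin(th)*d[1],-np.sin(th)*d[0]+np.cos(th)*d[1]]
print("t",round(s["clock"],2),"pos",p.round(1),"cradle",np.round(c,1),"rot",np.degrees(s["eef_rot"]).round(1),"F",s["wrist_force"].round(1),"gap",round(s["finger_gap"],1))
E
python3 go.py 478 -378 120 9.3
python3 -m handwheel '[[-0.593,-0.687,0.05,145],[-0.593,-0.687,0.05,145],[-0.593,-0.687,0.05,145],[-0.593,-0.687,0.05,145],[-0.593,-0.687,0.05,145]]' 0.5
python3 go.py 478 -378 120 9.3
```

```text
row [-0.5938, -0.687, 0.0936] turn 145.4
t 0.1 pos [235.  497.  212.9] cradle [-454.7 -340.9] rot [-179.9   -0.   154.7] F [-0.3 -0.2  0. ] gap 94.0
clock: 0.72
eef_pos: [318.4, 194.6, 196.2]
eef_rot: [3.141, 0.001, 1.757]
wrist_force: [0.6, 0.8, 0.6]
finger_gap: 48.4
row [-0.5922, 0.0511, 0.0765] turn 91.3
t 0.72 pos [318.4 194.6 196.2] cradle [-165.1 -220.3] rot [180.    0.  100.6] F [0.6 0.8 0.6] gap 48.4
```

```bash
python3 -m handwheel '[[-0.592,0.051,0.0765,91],[-0.592,0.051,0.0765,91],[-0.592,0.051,0.0765,91],[-0.592,0.051,0.0765,91],[-0.592,0.051,0.0765,91]]' >/dev/null
python3 go.py 478 -378 120 9.3
```

```text
row [-0.1474, 0.2429, 0.0366] turn 37.6
t 1.35 pos [ 401.4 -104.4  156.4] cradle [ 121.1 -100.5] rot [180.   -0.   46.9] F [0.9 1.2 0.2] gap 46.8
```

```bash
python3 -m handwheel '[[-0.147,0.243,0.0366,37.6],[-0.147,0.243,0.0366,37.6],[-0.147,0.243,0.0366,37.6],[-0.147,0.243,0.0366,37.6],[-0.147,0.243,0.0366,37.6]]' >/dev/null
python3 go.py 478 -378 120 9.3
python3 - <<'E'
from h import *
a=grab("top","t1");b=grab("scene","s1")
A=cv2.resize(a[150:270,320:420],(500,600),interpolation=3);B=cv2.resize(b[250:350,160:290],(300,600)) if 0 else None
cv2.imwrite("pics/c.png",A)
E
```

```text
row [0.0002, -0.0022, -0.0012] turn -0.2
t 1.98 pos [ 478.2 -380.2  118.8] cradle [385.1  10.2] rot [-180.     0.     9.1] F [0.3 0.5 0.7] gap 46.8
```

View pics/s1.png

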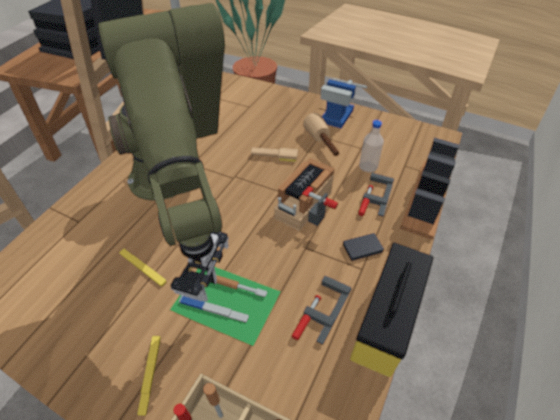

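The gripper is above the bar, with its fingers straddling about (207,300). I descend and grip.

```bash
python3 -m handwheel '[[0,-0.001,0.05,0],[0,-0.001,0.08,0],[0,-0.001,0.105,0],[0,-0.001,0.106,0],[0,-0.001,0.106,0]]' >/dev/null
python3 go.py
python3 -m handwheel '[[0,0,0,0],[0,0,0,0],[0,0,0,0],[0,0,0,0],[0,0,0,0]]' 1 60
python3 go.py
```

```text
t 2.7 pos [ 477.6 -378.8   12.3] cradle [383.8   9.5] rot [-1.799e+02  1.000e-01  9.200e+00] F [-0.1 -1.4 -0.3] gap 47.2
clock: 3.32
eef_pos: [477.6, -378.7, 12.3]
eef_rot: [-3.14, 0.001, 0.16]
wrist_force: [-0.7, 1.8, 2.3]
finger_gap: 19.2
t 3.33 pos [ 477.6 -378.7   12.3] cradle [383.7   9.5] rot [-1.799e+02  1.000e-01  9.200e+00] F [-0.7  1.8  2.3] gap 19.2
```

```bash
python3 -m handwheel '[[0,0,-0.05,0],[0,0,-0.1,0],[0,0,-0.12,0],[0,0,-0.12,0]]' >/dev/null
python3 go.py c 130 0 120 82.8
```

```text
row [0.062, -0.2466, 0.0132] turn -73.6
t 3.83 pos [ 478.  -379.1  133.3] cradle [384.1  10. ] rot [180.   -0.    9.2] F [-0.4  0.3 -4.2] gap 19.1
```

```bash
python3 -m handwheel '[[0.062,-0.2466,0,-73.6],[0.062,-0.2466,0,-73.6],[0.062,-0.2466,0,-73.6],[0.062,-0.2466,0,-73.6],[0.062,-0.2466,0,-73.6]]' >/dev/null
python3 -m handwheel '[[0,0,0,-21],[0,0,0,-21],[0,0,0,-21]]' >/dev/null
python3 go.py c 130 0 87 82.8
python3 - <<'E'
from h import *
a=grab("top","t2");b=grab("scene","s2")
A=cv2.resize(a[165:265,190:310],(720,600),interpolation=3);B=cv2.resize(b[150:290,230:350],(514,600),interpolation=3)
cv2.imwrite("pics/d.png",np.hstack([A[:,200:486],B]))
E
```

```text
row [-0.0038, 0.0018, 0.0429] turn 1.6
t 4.83 pos [ 498.8 -121.9  129.9] cradle [126.3  -1.7] rot [-1.797e+02 -1.000e-01  8.440e+01] F [ 0.1  0.5 -2.8] gap 18.9
```

View pics/d.png

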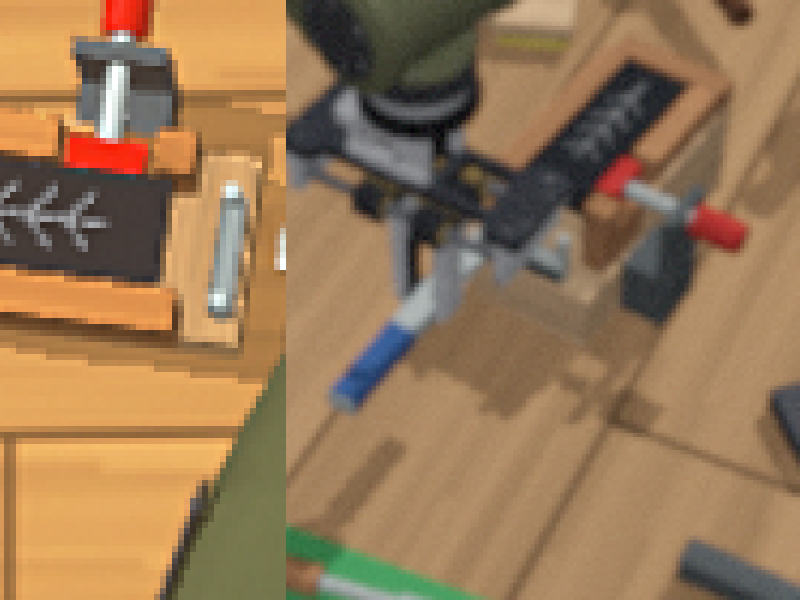

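The bar is held. In the scene view its blue end is near (244,243). I check the tip in the top view, around (271,207), and the handle end in numbers.

```bash
cat >> h.py <<'E'
TH=np.radians(-97.2)
def cr(P):
    P=np.atleast_2d(P); d=P[:,:2]-[516.3,3.2]; c,s=np.cos(TH),np.sin(TH)
    return np.c_[c*d[:,0]+s*d[:,1],-s*d[:,0]+c*d[:,1],P[:,2]].round(1)
E
python3 - <<'E'
from h import *
np.set_printoptions(suppress=True)
im=cv2.imread("pics/t2.png");print(im[200:216,266:282].max(2))
b=cv2.imread("pics/s2.png");h=cv2.cvtColor(b,cv2.COLOR_BGR2HSV);m=cv2.inRange(h,(105,120,60),(125,255,255));m[:200]=0;m[270:]=0;m[:,:230]=0;m[:,300:]=0
c=max(cv2.findContours(m,0,2)[0],key=cv2.contourArea);bx=cv2.boxPoints(cv2.minAreaRect(c));print(bx,cr(plane("scene",bx,132)))
E
```

```text
[[136 175 173 177 176 175 177 177 177 177 177 179 167 129 124 124]
 [138 169 174 180 179 179 180 181 180 181 182 176 144 127 124 125]
 [153 170 173 177 182 186 173 167 170 166 167 159 128 124 125 124]
 [165 175 172 175 200 227 192 175 176 174 171 156 144 126 129 128]
 [166 176 172 179 214 247 242 243 245 248 249 201 129 130 132 133]
 [172 177 173 184 230 238 234 234 234 238 233 147 129 134 135 137]
 [184 179 176 183 224 234 230 230 233 236 227 164 132 136 138 139]
 [186 182 178 194 238 236 234 233 236 231 169 134 138 140 142 142]
 [190 186 181 212 255 246 243 245 248 235 135 136 143 144 136 133]
 [184 180 176 203 255 245 235 238 241 220 165 144 137 124  98  93]
 [178 174 173 164 146 149 142 118 124 125 147 123  89  67  71  74]
 [177 173 173 173 174 174 177 182 178 136  91  65  71  75  76  76]
 [177 175 175 175 175 177 180 183 153  88  66  72  74  74  71  71]
 [181 179 179 179 180 182 182 151  73  64  72  73  73  77  79  87]
 [182 180 181 181 183 186 161  68  64  70  73  78  91  99 102 118]
 [182 180 181 180 184 177 119  79  81  74  81 101 114 112 112 113]]
[[241.84709 240.01175]
 [254.69415 225.02353]
 [258.9765  228.69412]
 [246.12943 243.68234]] [[220.3  -4.2 132. ]
 [156.7  -6.6 132. ]
 [161.2  11.4 132. ]
 [224.1  13.2 132. ]]
```

```bash
python3 - <<'E'
from h import *
for z in(118,128,138): print(z,cr(plane("top",[[270,202.8],[269,209.4],[269.5,206.1]],z)).tolist())
print(proj("scene",[[0,0,0]])[0])
E
python3 -m handwheel '[[-0.0038,0.0018,0.0,1.6],[-0.0038,0.0018,0.0,1.6],[-0.0038,0.0018,0,1.6]]' >/dev/null
python3 go.py c 130 0 87 82.8
```

```text
118 [[28.8, 5.4, 118.0], [28.2, -14.9, 118.0], [28.5, -4.8, 118.0]]
128 [[29.2, 3.6, 128.0], [28.6, -16.6, 128.0], [28.9, -6.5, 128.0]]
138 [[29.7, 1.8, 138.0], [29.0, -18.3, 138.0], [29.3, -8.3, 138.0]]
[160.64001778 176.79472989]
row [0.0003, -0.0003, 0.0434] turn -0.2
t 5.3 pos [ 500.4 -126.1  130.4] cradle [130.3   0.5] rot [-1.797e+02 -1.000e-01  8.260e+01] F [ 0.3 -1.  -3.1] gap 19.5
```

```bash
python3 -m handwheel '[[0,0,0.03,0],[0,0,0.0425,0],[0,0,0.0425,0]]' >/dev/null
python3 go.py c 76 0 88 82.8
python3 -m handwheel '[[0.02,0,0,0],[0.04,0,0,0],[0.054,0,0,0],[0.054,0,0,0]]' >/dev/null
python3 go.py c 45 0 88 82.8
python3 - <<'E'
from h import *
a=grab("top","t3");b=grab("scene","s3")
A=cv2.resize(a[180:225,230:290],(400,300),interpolation=3);B=cv2.resize(b[180:255,230:330],(800,600),interpolation=3)
cv2.imwrite("pics/e.png",np.hstack([A,B[150:450,200:600]]));print(a[195:215,250:275].max(2))
E
```

```text
row [0.0542, -0.0002, -0.0004] turn -0.3
t 5.67 pos [ 500.  -126.    87.5] cradle [130.2  -0. ] rot [-1.797e+02 -1.000e-01  8.250e+01] F [ 0.7  0.2 -3.4] gap 19.4
row [0.0306, -0.0005, 0.0001] turn -0.2
t 6.17 pos [507.3 -71.9  88.1] cradle [75.6  0.5] rot [-1.797e+02 -1.000e-01  8.260e+01] F [-0.4 -0.2 -3.7] gap 19.1
[[ 61  63  78 110 106  99 140 219 200 213 220 203 132 118 120 121 122 104
   61  76  95 100  99  99  99]
 [ 64  65  88 118 112 113 157 213 200 217 218 211 112 117 120 123 121  97
   66  77  96  97  95  97  98]
 [ 60  80 144 170 163 167 185 207 202 216 203 196 111 118 120 124 117  73
   67  77  93  95  94  94  96]
 [ 57 102 201 229 225 229 217 203 205 205 143 145 115 119 121 123 112  62
   68  76  90  92  91  90  92]
 [ 51 106 208 217 217 220 213 202 208 206 128 128 118 120 122 123 104  59
   70  81  85  86  87  87  89]
 [ 49 127 239 215 216 219 210 203 214 205 123 118 119 120 123 122 102  66
   81  98  80  81  83  83  83]
 [ 51 126 235 209 208 208 197 200 209 204 122 117 121 120 124 116  79  91
  101 102  88  87  85  82  82]
 [ 60 134 232 207 183 168 155 168 183 201 129
[... 620 characters left out ...]
46 150 132 123  88  69  73  80  91  86
   76  76  75  76  76  76  76]
 [133 229 214 226 214 184 182 152 137 135  85  65  72  74  75  89 116 101
   73  75  76  76  76  75  77]
 [139 226 213 223 215 208 219 214 129  82  68  72  77  74  76  84  81  80
   91  94  93  96  94  94  95]
 [167 222 216 222 215 208 217 199 102  65  73  76  74  78  84  97  98 113
  119 118 117 118 117 118 118]
 [198 212 208 224 218 218 208 139  59  71  74  76  84  99 102 114 114 114
  113 114 114 113 114 114 113]
 [223 205 189 218 221 218 171  54  67  73  81  94 102 114 111 111 113 112
  112 112 113 111 113 112 111]
 [229 227 188 187 225 202  70  82  71  77 100 112 111 111 111 110 111 112
  111 110 112 111 112 110 113]]
```

View pics/e.png

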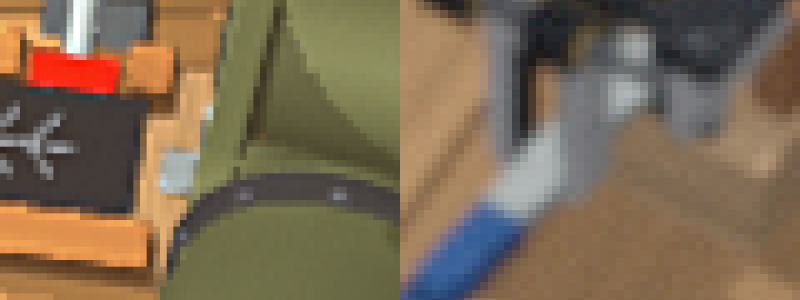

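The tongue tip shows at top px (254, 205.5), past the fulcrum and short of the slate's end at (251). I check its lateral position numerically, then insert.

```bash
python3 - <<'E'
from h import *
for z in(76,86): print(z,cr(plane("top",[[254.2,202.3],[253.9,208.6]],z)).tolist())
E
python3 -m handwheel '[[0.01,0,0,0],[0.02,0,0,0],[0.0305,0,0,0],[0.0305,0,0,0]]' 
python3 go.py c 45 0 84 82.8
```

```text
76 [[-21.6, 9.2, 76.0], [-20.1, -10.5, 76.0]]
86 [[-20.9, 7.4, 86.0], [-19.4, -12.2, 86.0]]
clock: 6.78
eef_pos: [511.1, -41.7, 87.9]
eef_rot: [-3.136, -0.001, 1.442]
wrist_force: [-0.4, -0.0, -3.1]
finger_gap: 19.6
row [0.0002, -0.0005, 0.0039] turn -0.2
t 6.78 pos [511.1 -41.7  87.9] cradle [45.2  0.5] rot [-1.797e+02 -1.000e-01  8.260e+01] F [-0.4 -0.  -3.1] gap 19.6
```

```bash
python3 -m handwheel '[[0,0,0.002,0],[0,0,0.004,0],[0,0,0.004,0]]' ; python3 -m handwheel '[[0,0,0,0]]' - 15; python3 -m handwheel '[[0,0,0,0],[0,0,0,0],[0,0,0,0]]' 0.5
python3 go.py
python3 -m handwheel '[[0,0,0,0],[0,0,0,0],[0,0,-0.06,0],[0,0,-0.12,0],[0,0,-0.12,0]]'
python3 - <<'E'
from h import *
b=grab("scene","s4");B=cv2.resize(b[160:250,240:340],(666,600),interpolation=3);cv2.imwrite("pics/f.png",B)
E
```

```text
clock: 7.15
eef_pos: [511.1, -41.8, 83.8]
eef_rot: [-3.136, -0.001, 1.442]
wrist_force: [-0.2, 0.5, -1.4]
finger_gap: 19.2
clock: 7.28
eef_pos: [511.0, -41.9, 83.8]
eef_rot: [-3.136, -0.001, 1.442]
wrist_force: [0.2, 0.0, -3.4]
finger_gap: 20.0
clock: 7.65
eef_pos: [511.2, -42.0, 83.9]
eef_rot: [-3.136, -0.001, 1.442]
wrist_force: [-1.3, 0.0, -0.2]
finger_gap: 45.6
t 7.65 pos [511.2 -42.   83.9] cradle [45.5  0.6] rot [-1.797e+02 -1.000e-01  8.260e+01] F [-1.3  0.  -0.2] gap 45.6
clock: 8.28
eef_pos: [513.4, -42.4, 208.2]
eef_rot: [3.139, -0.001, 1.442]
wrist_force: [0.2, -0.9, -1.1]
finger_gap: 46.8
```

View pics/f.png

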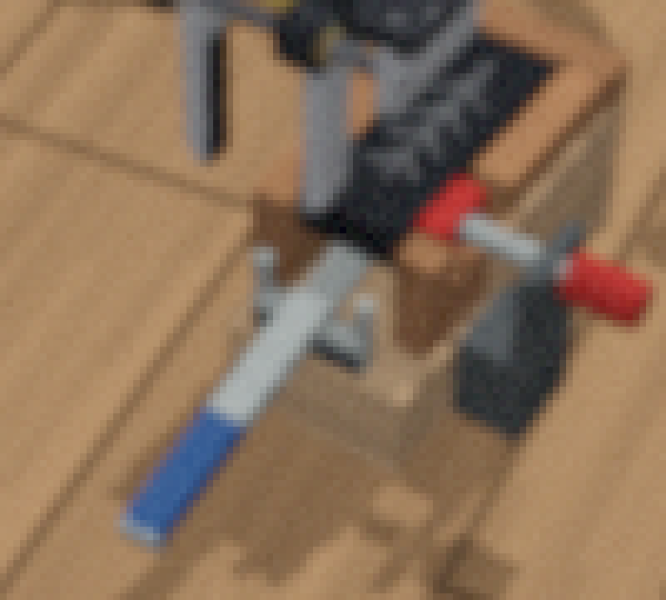

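The bar lies between the pins with its tongue under the slate and its handle tipped down, end at scene px (261,241). Next I work out where the end is and move over it with the fingers shut.

```bash
cat >> h.py <<'E'
def vert(n,uv,y=0):
    """ray meets the cradle's vertical plane y"""
    o,d=ray(n,uv); nrm=np.array([-np.sin(TH),np.cos(TH),0]); k=(y-nrm@(o-[516.3,3.2,0]))/(d@nrm)
    return cr(o+d*k[:,None])
def handle(im):
    h=cv2.cvtColor(im,cv2.COLOR_BGR2HSV);m=cv2.inRange(h,(105,120,60),(125,255,255));m[:190]=0;m[290:]=0;m[:,:200]=0;m[:,330:]=0
    c=max(cv2.findContours(m,0,2)[0],key=cv2.contourArea);return cv2.boxPoints(cv2.minAreaRect(c))
E
python3 - <<'E'
from h import *
b=cv2.imread("pics/s4.png");q=handle(b);print(q.tolist())
print("y-10",vert("scene",q,-10).tolist());print("y+10",vert("scene",q,10).tolist())
E
python3 go.py c 138 0 100 82.8
```

```text
[[259.3600158691406, 236.52005004882812], [270.7600402832031, 221.32003784179688], [275.2400207519531, 224.68002319335938], [263.8399963378906, 239.88003540039062]]
y-10 [[134.1, -10.0, 55.3], [72.7, -10.0, 66.4], [48.5, -10.0, 27.3], [112.6, -10.0, 16.7]]
y+10 [[159.7, 10.0, 94.9], [101.0, 10.0, 105.5], [77.8, 10.0, 68.1], [139.1, 10.0, 58.0]]
row [-0.0925, -0.0012, 0.1053] turn -0.2
t 8.32 pos [512.3 -42.3 205.3] cradle [45.6  1.7] rot [-1.799e+02 -1.000e-01  8.260e+01] F [-0.1  0.6 -0.6] gap 47.2
```

```bash
python3 -m handwheel '[[-0.05,-0.001,0,0],[-0.09,-0.001,0.04,0],[-0.09,-0.001,0.09,0],[-0.09,-0.001,0.105,0],[-0.09,-0.001,0.105,0]]' 1 20
python3 go.py c 135 0 37 82.8
python3 -m handwheel '[[0,0,0.015,0],[0,0,0.03,0],[0,0,0.04,0],[0,0,0.05,0],[0,0,0.055,0]]' 
python3 go.py c 135 0 37 82.8
```

```text
clock: 8.95
eef_pos: [499.3, -130.8, 99.7]
eef_rot: [-3.138, -0.001, 1.442]
wrist_force: [-0.1, 0.1, 1.4]
finger_gap: 1.5
row [0.0, 0.0003, 0.0627] turn -0.2
t 8.95 pos [ 499.3 -130.8   99.7] cradle [ 1.351e+02 -1.000e-01] rot [-1.798e+02 -1.000e-01  8.260e+01] F [-0.1  0.1  1.4] gap 1.5
clock: 9.57
eef_pos: [500.5, -130.6, 45.7]
eef_rot: [-3.141, -0.001, 1.442]
wrist_force: [-0.5, 3.2, 17.6]
finger_gap: 0.2
row [-0.0003, -0.0011, 0.0087] turn -0.2
t 9.57 pos [ 500.5 -130.6   45.7] cradle [134.7   1.1] rot [-1.80e+02 -1.00e-01  8.26e+01] F [-0.5  3.2 17.6] gap 0.2
```

Levering with 17.6 N at the handle, as expected. I push further, then look.

```bash
python3 -m handwheel '[[0,0,0.004,0],[0,0,0.008,0],[0,0,0.01,0],[0,0,0.01,0],[0,0,0.01,0]]' 
python3 go.py c 135 0 37 82.8
python3 - <<'E'
from h import *
b=grab("scene","s5");grab("top","t5");B=cv2.resize(b[160:260,230:340],(660,600),interpolation=3);cv2.imwrite("pics/g.png",B)
E
```

```text
clock: 10.2
eef_pos: [501.8, -130.8, 36.9]
eef_rot: [3.138, -0.001, 1.443]
wrist_force: [-0.2, -0.3, 14.2]
finger_gap: 0.4
row [-0.0002, -0.0024, -0.0001] turn -0.1
t 10.2 pos [ 501.8 -130.8   36.9] cradle [134.8   2.4] rot [179.8  -0.   82.7] F [-0.2 -0.3 14.2] gap 0.4
```

View pics/g.png

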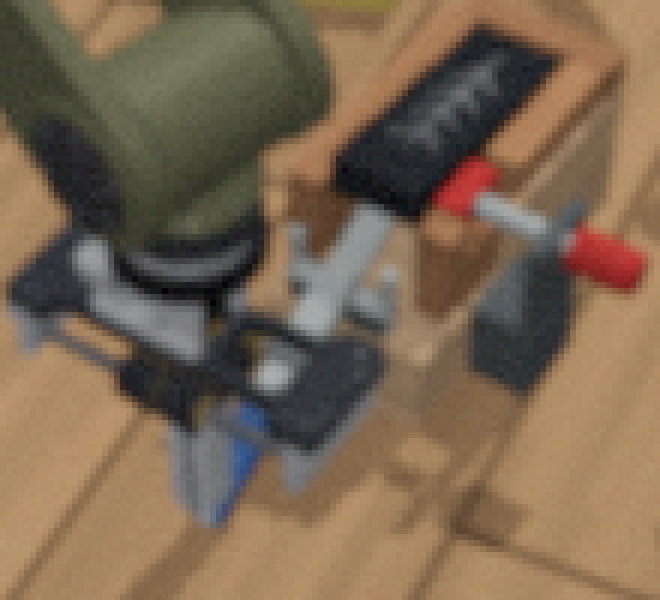

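The slate's end is clearly up, with its near corner at crop (340,158). I measure the rise.

Run:
```python
from h import *
p=np.array([[340,158],[425,190]])/6+[230,160]-.4
print("now",vert("scene",p[:1],-28),vert("scene",p[1:],28))
q=np.array([[142,280],[225,318]])/6.667+[265,150]-.4
print("start",vert("scene",q[:1],-28),vert("scene",q[1:],28))
```

```text
now [[-42.6 -28.  115.5]] [[-36.   28.  127.1]]
start [[-41.  -28.   91.8]] [[-24.8  28.  110.2]]
```

The rise is about 17 to 23 mm, noisy, against 15 expected from the lever geometry. That is enough. I lift off, open to half, and look at the bar's resting pose.

```bash
python3 -m handwheel '[[0,0,-0.03,0],[0,0,-0.08,0],[0,0,-0.12,0],[0,0,-0.12,0],[0,0,-0.12,0]]'
python3 - <<'E'
from h import *
b=grab("scene","s6");a=grab("top","t6");B=cv2.resize(b[160:260,240:340],(600,600),interpolation=3);A=cv2.resize(a[150:250,220:320],(600,600),interpolation=3);cv2.imwrite("pics/i.png",np.hstack([B[:,:480],A[150:,150:470].copy() if 0 else A[:,150:470]]))
q=handle(b);print(vert("scene",q,-10).tolist(),vert("scene",q,10).tolist())
E
python3 go.py c 75 0 120 82.8
```

```text
clock: 10.92
eef_pos: [501.1, -130.6, 155.9]
eef_rot: [3.139, -0.001, 1.443]
wrist_force: [-0.5, 0.7, -0.1]
finger_gap: 0.4
[[127.1, -10.0, 19.1], [70.1, -10.0, 44.6], [44.9, -10.0, 6.8], [104.2, -10.0, -19.1]] [[153.0, 10.0, 60.3], [98.4, 10.0, 84.6], [74.4, 10.0, 48.5], [131.1, 10.0, 23.7]]
row [0.0597, -0.0017, 0.0356] turn -0.1
t 11.03 pos [ 500.9 -130.7  155.5] cradle [134.7   1.5] rot [ 1.799e+02 -1.000e-01  8.270e+01] F [0.1 0.3 0.3] gap 0.5
```

View pics/i.png

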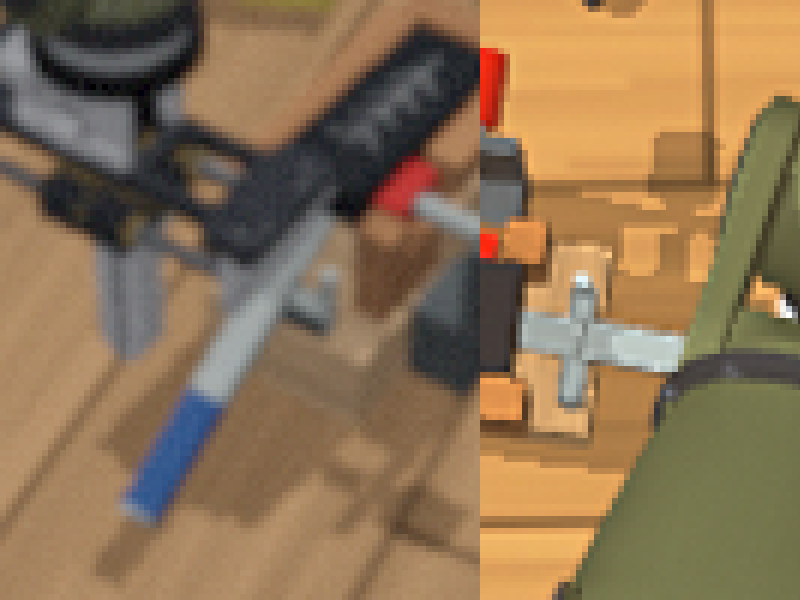

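The bar rests between the pins, sloping at about 24° with the slate staying up. I regrip it lightly near cradle x = 90 so it can pivot level, then pull it out.

```bash
python3 -m handwheel '[[0.02,-0.001,0,0],[0.045,-0.001,0.03,0],[0.045,-0.001,0.08,0],[0.045,-0.001,0.1145,0],[0.045,-0.001,0.1145,0]]' 0.5 6
python3 go.py c 90 0 41 82.8
python3 -m handwheel '[[0,0,0,0],[0,0,0,0],[0,0,0,0],[0,0,0,0],[0,0,0,0]]' 1 6
python3 go.py
```

```text
clock: 11.65
eef_pos: [504.0, -85.3, 38.4]
eef_rot: [-3.137, -0.002, 1.443]
wrist_force: [-0.2, -0.7, 0.6]
finger_gap: 45.7
row [-0.0006, 0.0011, -0.0027] turn -0.1
t 11.65 pos [504.  -85.3  38.4] cradle [89.4 -1.1] rot [-1.797e+02 -1.000e-01  8.270e+01] F [-0.2 -0.7  0.6] gap 45.7
clock: 12.28
eef_pos: [504.3, -85.4, 38.8]
eef_rot: [-3.138, -0.002, 1.443]
wrist_force: [0.8, -0.6, 2.2]
finger_gap: 20.2
t 12.28 pos [504.3 -85.4  38.8] cradle [89.4 -0.8] rot [-1.798e+02 -1.000e-01  8.270e+01] F [ 0.8 -0.6  2.2] gap 20.2
```

```bash
python3 -m handwheel '[[-0.003,0,-0.007,0],[-0.005,0,-0.014,0],[-0.007,0,-0.021,0],[-0.008,0,-0.028,0],[-0.009,0,-0.031,0]]'
python3 -m handwheel '[[0,0,0,0]]'
python3 - <<'E'
from h import *
b=grab("scene","s7");a=grab("top","t7")
q=handle(b);print(q.tolist(),vert("scene",q,-10).tolist(),vert("scene",q,10).tolist())
B=cv2.resize(b[160:260,240:340],(600,600),interpolation=3);cv2.imwrite("pics/j.png",B)
E
python3 go.py
```

```text
clock: 12.9
eef_pos: [503.4, -94.5, 70.3]
eef_rot: [-3.138, -0.002, 1.443]
wrist_force: [0.1, 0.2, -4.0]
finger_gap: 19.8
clock: 13.02
eef_pos: [503.4, -94.5, 70.5]
eef_rot: [-3.139, -0.002, 1.443]
wrist_force: [-0.4, -0.3, -2.4]
finger_gap: 20.0
[[258.3823547363281, 234.97059631347656], [267.3176574707031, 220.92942810058594], [272.6235656738281, 224.30589294433594], [263.6882629394531, 238.34706115722656]] [[138.4, -10.0, 66.9], [90.6, -10.0, 85.1], [63.0, -10.0, 43.1], [113.0, -10.0, 24.7]] [[163.8, 10.0, 106.1], [118.1, 10.0, 123.4], [91.7, 10.0, 83.2], [139.5, 10.0, 65.6]]
t 13.12 pos [503.4 -94.5  70.3] cradle [98.6 -0.6] rot [-1.798e+02 -1.000e-01  8.270e+01] F [-0.5 -0.5 -1.7] gap 20.0
```

View pics/j.png

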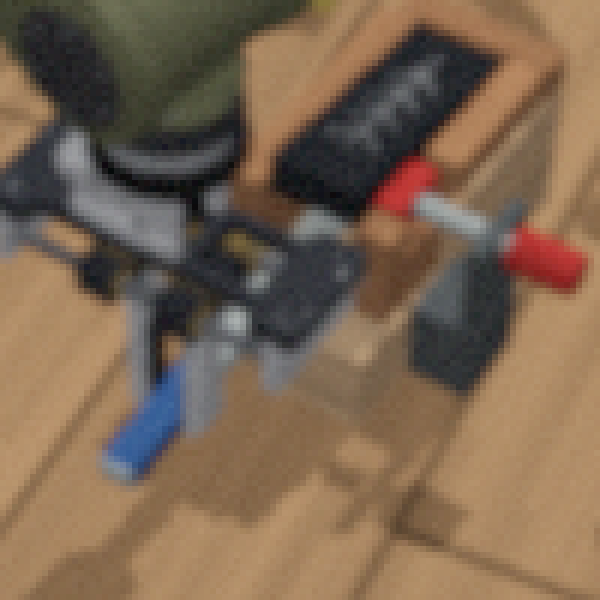

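The slate stays up and the bar now slopes about 12°, still resting on the fulcrum. Its tip top is near z = 93, against 105 for the slate's underside. I tighten and withdraw level.

```bash
python3 -m handwheel '[[0,0,0,0],[0,0,0,0],[0,0,0,0]]' 1 60
python3 -m handwheel '[[-0.015,0,0,0],[-0.03,0,0,0],[-0.045,0,0,0],[-0.06,0,0,0],[-0.075,0,0,0]]'
python3 -m handwheel '[[-0.03,0,-0.005,0],[-0.04,0,-0.05,0],[-0.04,0,-0.08,0],[-0.04,0,-0.08,0]]'
python3 go.py 440 -345 120 9
python3 - <<'E'
from h import *
b=grab("scene","s8");a=grab("top","t8")
q=handle(b);print(q.tolist())
h=cv2.cvtColor(b,cv2.COLOR_BGR2HSV)
B=cv2.resize(b[160:290,190:340],(600,520),interpolation=3);cv2.imwrite("pics/k.png",B)
E
```

```text
clock: 13.5
eef_pos: [503.4, -94.5, 70.2]
eef_rot: [-3.138, -0.002, 1.443]
wrist_force: [-0.6, -1.0, -2.2]
finger_gap: 19.4
clock: 14.12
eef_pos: [493.6, -170.1, 70.1]
eef_rot: [-3.138, -0.002, 1.442]
wrist_force: [-0.2, 0.2, -3.0]
finger_gap: 19.3
clock: 14.62
eef_pos: [489.4, -210.8, 151.7]
eef_rot: [3.141, -0.0, 1.442]
wrist_force: [-0.1, 0.3, -4.2]
finger_gap: 19.7
row [-0.1394, -0.0318, 0.0316] turn 73.6
t 14.62 pos [ 489.4 -210.8  151.7] cradle [2.157e+02 1.000e-01] rot [180.   -0.   82.6] F [-0.1  0.3 -4.2] gap 19.7
[[231.8050537109375, 244.30328369140625], [241.5848388671875, 229.09027099609375], [247.54873657226562, 232.9241943359375], [237.76895141601562, 248.13720703125]]
```

The bar is out. I carry it back to its old spot on the mat, with the grip about 50 mm handleward of its middle, so the TCP target is (428, −386).

```bash
python3 go.py 428 -386 120 9.3
python3 -m handwheel '[[-0.182,-0.038,0.02,73.4],[-0.182,-0.038,0.02,73.4],[-0.182,-0.038,0.02,73.4],[-0.182,-0.038,0.02,73.4],[-0.182,-0.038,0.02,73.4]]' >/dev/null
python3 go.py 428 -386 60 9.3
```

```text
row [-0.1824, -0.0371, 0.0286] turn 73.3
t 14.72 pos [ 488.3 -209.9  148.8] cradle [214.9  -1.1] rot [-1.797e+02 -1.000e-01  8.260e+01] F [-0.1  1.3 -3.2] gap 19.3
row [0.0017, 0.0018, 0.0661] turn 19.2
t 15.35 pos [ 426.1 -385.5  126.1] cradle [397.  -40.8] rot [-179.6    0.2   28.5] F [ 0.7  0.  -2.8] gap 19.2
```

```bash
python3 -m handwheel '[[0.0017,0.0018,0,19.2],[0.0017,0.0018,0.03,19.2],[0.0017,0.0018,0.066,19.2],[0.0017,0.0018,0.066,19.2]]' >/dev/null
python3 go.py 428 -386 26 9.3
python3 -m handwheel '[[0,0,0.015,0],[0,0,0.025,0],[0,0,0.034,0],[0,0,0.034,0]]'
python3 - <<'E'
from h import *
b=grab("scene","s9");B=cv2.resize(b[250:350,150:290],(700,500),interpolation=3);cv2.imwrite("pics/l.png",B)
E
```

```text
row [0.0017, 0.0023, 0.0302] turn 0.0
t 15.85 pos [ 426.4 -384.3   56.2] cradle [395.7 -40.7] rot [-179.3    0.6    9.3] F [ 0.2 -0.3 -4. ] gap 19.4
clock: 16.35
eef_pos: [425.8, -383.8, 21.7]
eef_rot: [-3.129, 0.011, 0.163]
wrist_force: [-0.0, 0.7, -3.2]
finger_gap: 19.4
```

View pics/l.png

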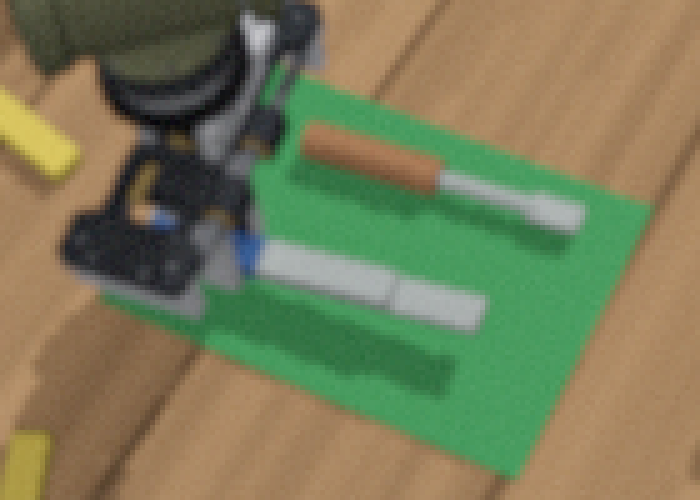

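The bar is over the mat with its tip still up by a few cm, and the chisel is clear. I touch the handle down with a loose grip so the bar swings flat.

```bash
python3 -m handwheel '[[0,0,0.003,0],[0,0,0.005,0],[0,0,0.005,0]]' - 25
python3 -m handwheel '[[0,0,0.001,0],[0,0,0.002,0],[0,0,0.003,0],[0,0,0.0035,0],[0,0,0.0035,0]]' - 5
python3 -m handwheel '[[0,0,0,0],[0,0,0,0],[0,0,0,0],[0,0,0,0],[0,0,0,0]]' - 3
python3 -m handwheel '[[0,0,0,0],[0,0,0,0],[0,0,0,0],[0,0,0,0]]' 0.5
python3 -m handwheel '[[0,0,-0.05,0],[0,0,-0.1,0],[0,0,-0.15,0],[0,0,-0.15,0]]'
python3 go.py
```

```text
clock: 16.77
eef_pos: [425.9, -383.9, 17.2]
eef_rot: [-3.129, 0.01, 0.163]
wrist_force: [-0.1, -0.4, -3.7]
finger_gap: 19.6
clock: 17.4
eef_pos: [425.9, -383.9, 13.7]
eef_rot: [-3.129, 0.01, 0.163]
wrist_force: [-0.7, -0.1, -1.8]
finger_gap: 20.0
clock: 18.02
eef_pos: [425.9, -383.9, 13.7]
eef_rot: [-3.129, 0.01, 0.163]
wrist_force: [-0.9, 0.8, -2.9]
finger_gap: 19.9
clock: 18.52
eef_pos: [425.9, -383.9, 13.8]
eef_rot: [-3.13, 0.01, 0.163]
wrist_force: [0.1, -1.1, -0.2]
finger_gap: 46.9
clock: 19.02
eef_pos: [428.8, -386.5, 167.8]
eef_rot: [-3.135, 0.006, 0.163]
wrist_force: [0.3, 0.9, -0.1]
finger_gap: 47.0
t 19.02 pos [ 428.8 -386.5  167.8] cradle [397.6 -38. ] rot [-179.6    0.3    9.3] F [ 0.3  0.9 -0.1] gap 47.0
```

The viewer budget is used up, so the final check is numeric. I move aside and measure the bar and the slate's end.

```bash
python3 go.py 330 -200 260 30
python3 -m handwheel '[[-0.067,-0.2,-0.05,-20],[-0.067,-0.2,-0.09,-20],[-0.067,-0.2,-0.09,-20],[-0.067,-0.2,-0.09,-20],[-0.067,-0.2,-0.09,-20]]' >/dev/null
python3 go.py
python3 - <<'E'
from h import *
np.set_printoptions(precision=1,suppress=True)
M=np.array([489.3,-338.3]);my=np.radians(2.8)
for n in("top","scene"):
    im=grab(n,n+"F");h=cv2.cvtColor(im,cv2.COLOR_BGR2HSV);i0=cv2.imread(f"pics/{n}0.png");h0=cv2.cvtColor(i0,cv2.COLOR_BGR2HSV)
    g=cv2.inRange(h0,(45,80,60),(80,255,255)); hull=cv2.convexHull(max(cv2.findContours(g,0,2)[0],key=cv2.contourArea))
    m=np.zeros(g.shape,np.uint8);cv2.fillPoly(m,[hull],255)
    for tag,hh in(("start",h0),("now",h)):
        k=(cv2.inRange(hh,(100,120,50),(130,255,255))|cv2.inRange(hh,(0,0,110),(180,60,255)))&m
        k=cv2.morphologyEx(k,cv2.MORPH_CLOSE,np.ones((3,3)))
        c=max(cv2.findContours(k,0,2)[0],key=cv2.contourArea);r=cv2.minAreaRect(c);b=plane(n,cv2.boxPoints(r),14)[:,:2]
        e=[np.linalg.norm(b[0]-b[1]),np.linalg.norm(b[1]-b[2])];d=b.mean(0)-M
        print(n,tag,"mid",b.mean(0),"size",np.round(e,1),"mat",[round(np.cos(my)*d[0]+np.sin(my)*d[1],1),round(-np.sin(my)*d[0]+np.cos(my)*d[1],1)])
    # dark slate blob
    roi=(slice(165,215),slice(190,265)) if n=="top" else (slice(155,205),slice(278,330))
    for tag,hh in(("start",h0),("now",h)):
        k=cv2.inRange(hh,(0,0,0),(180,110,70))[roi];c=max(cv2.findContours(k,0,2)[0],key=cv2.contourArea)
        r=cv2.boxPoints(cv2.minAreaRect(c))+[roi[1].start,roi[0].start];print(n,tag,"slate",r.tolist(),cv2.contourArea(c))
    df=(cv2.absdiff(im,i0).max(2)>60).astype(np.uint8);cs=[cv2.boundingRect(c) for c in cv2.findContours(df,0,2)[0] if cv2.contourArea(c)>25];print("changed boxes",cs)
E
```

```text
row [-0.0678, -0.2007, -0.0906] turn -20.7
t 19.02 pos [ 428.8 -386.5  167.8] cradle [397.6 -38. ] rot [-179.6    0.3    9.3] F [ 0.3  0.9 -0.1] gap 47.0
t 19.65 pos [ 330.6 -199.5  260.4] cradle [ 224.4 -158.8] rot [-1.797e+02  1.000e-01  2.940e+01] F [ 0.1 -0.3  0.1] gap 47.2
top start mid [ 473.  -377.7] size [ 22.8 198.9] mat [np.float64(-18.2), np.float64(-38.5)]
top now mid [ 468.9 -375.3] size [ 22.2 198.8] mat [np.float64(-22.2), np.float64(-36.0)]
top start slate [[199.93855476379395, 205.47929763793945], [202.1474781036377, 188.24967575073242], [251.1875762939453, 194.53686904907227], [248.97865295410156, 211.7664909362793]] 785.0
top now slate [[200.9230785369873, 205.61538696289062], [203.13846397399902, 187.89230918884277], [251.5076904296875, 193.93846130371094], [249.29230499267578, 211.66153717041016]] 791.0
changed boxes [(296, 416, 42, 4), (384, 414, 41, 6), (287, 399, 7, 8), (291, 388, 41, 27), (178, 365, 37, 55), (70, 358, 13, 13), (84, 357, 64, 60), (304, 354, 13, 20), (233, 339, 68, 34), (276, 325, 12, 12), (10, 223, 367, 178), (371, 194, 14, 40)]
scene start mid [ 477.2 -378.9] size [ 26.8 204.2] mat [np.float64(-14.1), np.float64(-40.0)]
scene now mid [ 473.1 -377. ] size [ 27.1 204.4] mat [np.float64(-18.1), np.float64(-37.9)]
scene start slate [[283.52459144592285, 191.77049255371094], [310.0819625854492, 159.9016408920288], [322.1803283691406, 169.9836082458496], [295.6229553222656, 201.85245895385742]] 497.0
scene now slate [[283.5000047683716, 188.5], [312.00000381469727, 160.00000286102295], [323.00000381469727, 171.00000381469727], [294.50000381469727, 199.5]] 493.5
changed boxes [(166, 174, 29, 15), (118, 141, 14, 15), (108, 118, 8, 10), (165, 75, 53, 97), (106, 71, 35, 46), (157, 61, 12, 23), (159, 48, 16, 6), (253, 38, 47, 27), (174, 16, 33, 48), (266, 4, 28, 34), (260, 0, 9, 24), (249, 0, 8, 26), (234, 0, 13, 25), (219, 0, 13, 17), (198, 0, 25, 21), (144, 0, 19, 20)]
```

The bar lies flat with the same footprint as at the start, and no bystander has changed. One more check of the slate's rise, by optical flow on the near end of the slate.

Run:
```python
from h import *
np.set_printoptions(precision=2,suppress=True)
c,s=np.cos(TH),np.sin(TH); W=lambda x,y,z:[516.3+c*x-s*y,3.2+s*x+c*y,z]
for n in("scene","top"):
    a=cv2.imread(f"pics/{n}0.png",0);b=cv2.imread(f"pics/{n}F.png",0)
    for x,y in((-30,-28),(-60,0),(-100,0),(-150,0)):
        p=proj(n,[W(x,y,114)]).astype(np.float32);q,st,e=cv2.calcOpticalFlowPyrLK(a,b,p.reshape(-1,1,2),None,winSize=(9,9),maxLevel=2)
        up=proj(n,[W(x,y,129)])-p
        print(n,(x,y),"moved",(q.reshape(2)-p[0]),"px of 15mm lift",up[0],st.ravel())
```

```text
scene (-30, -28) moved [-0.61 -0.97] px of 15mm lift [ 0.04 -3.47] [1]
scene (-60, 0) moved [-0.09 -2.08] px of 15mm lift [ 0.15 -3.47] [1]
scene (-100, 0) moved [-0.01 -1.45] px of 15mm lift [ 0.2  -3.46] [1]
scene (-150, 0) moved [-0.21 -0.27] px of 15mm lift [ 0.26 -3.45] [1]
top (-30, -28) moved [0.32 0.14] px of 15mm lift [-0.29 -0.84] [1]
top (-60, 0) moved [ 0.11 -0.76] px of 15mm lift [-0.37 -0.93] [1]
top (-100, 0) moved [-0.02 -0.43] px of 15mm lift [-0.49 -0.94] [1]
top (-150, 0) moved [-0.09 -0.08] px of 15mm lift [-0.64 -0.96] [1]
```

The leaf points give a rise of only about 11 to 13 mm. I check more robustly, comparing the state while pushed (s5) with the final state, using many points.

Run:
```python
from h import *
c,s=np.cos(TH),np.sin(TH); W=lambda x,y,z:[516.3+c*x-s*y,3.2+s*x+c*y,z]
for n,fs in(("scene",("s4","s5","s7","sceneF")),("top",("t5","t7","topF"))):
    a=cv2.imread(f"pics/{n}0.png",0)
    for f in fs:
        b=cv2.imread(f"pics/{f}.png",0); out=[]
        for w in(7,9,11):
            X=np.array([(x,y) for x in range(-160,-45,5) for y in(-10,-5,0,5,10)])
            P=proj(n,[W(x,y,114) for x,y in X]).astype(np.float32);U=(proj(n,[W(x,y,129) for x,y in X])-P)/15
            q,st,e=cv2.calcOpticalFlowPyrLK(a,b,P.reshape(-1,1,2),None,winSize=(w,w),maxLevel=1)
            v=q.reshape(-1,2)-P; lift=v[:,1]/U[:,1]; arm=(X[:,0]+180)/150
            out.append(np.median((lift/arm)[arm>.45]).round(1)); 
        print(n,f,"edge rise mm",out)
```

```text
scene s4 edge rise mm [np.float64(-0.5), np.float64(-0.6), np.float64(-1.2)]
scene s5 edge rise mm [np.float64(11.6), np.float64(11.5), np.float64(11.2)]
scene s7 edge rise mm [np.float64(11.0), np.float64(10.8), np.float64(10.6)]
scene sceneF edge rise mm [np.float64(11.8), np.float64(11.6), np.float64(11.5)]
top t5 edge rise mm [np.float64(13.3), np.float64(12.2), np.float64(12.1)]
top t7 edge rise mm [np.float64(13.6), np.float64(13.1), np.float64(12.9)]
top topF edge rise mm [np.float64(13.8), np.float64(13.1), np.float64(12.9)]
```

Run:
```python
from h import *
c,s=np.cos(TH),np.sin(TH); W=lambda x,y,z:[516.3+c*x-s*y,3.2+s*x+c*y,z]
X=np.array([(x,y) for x in range(-160,-45,5) for y in(-10,-5,0,5,10)])
for fs in(("s5","t5"),("s7","t7"),("sceneF","topF")):
  for w in(7,9,11):
    A=[];B=[]
    for n,f in zip(("scene","top"),fs):
        a=cv2.imread(f"pics/{n}0.png",0);b=cv2.imread(f"pics/{f}.png",0)
        pr=lambda d:proj(n,[W(x+d[0],y+d[1],114+d[2]*(x+180)/150) for x,y in X])
        P=pr((0,0,0));q,_,_=cv2.calcOpticalFlowPyrLK(a,b,P.astype(np.float32).reshape(-1,1,2),None,winSize=(w,w),maxLevel=1)
        A.append(np.stack([(pr(d)-P).ravel()/10 for d in((10,0,0),(0,10,0),(0,0,10))],1));B.append((q.reshape(-1,2)-P).ravel())
    A=np.vstack(A);B=np.hstack(B);k=np.ones(len(B),bool)
    for _ in range(5):
        r=np.linalg.lstsq(A[k],B[k],rcond=None)[0];e=abs(A@r-B);k=e<3*np.median(e)
    print(fs,w,"dx,dy,edge rise",r.round(2),"res px",np.median(e).round(2))
```

```text
('s5', 't5') 7 dx,dy,edge rise [ 0.88  0.07 12.68] res px 0.17
('s5', 't5') 9 dx,dy,edge rise [ 0.58  0.05 12.05] res px 0.12
('s5', 't5') 11 dx,dy,edge rise [ 0.62  0.08 11.75] res px 0.11
('s7', 't7') 7 dx,dy,edge rise [ 0.89  0.11 12.27] res px 0.16
('s7', 't7') 9 dx,dy,edge rise [ 0.65  0.13 11.63] res px 0.11
('s7', 't7') 11 dx,dy,edge rise [ 0.63  0.14 11.23] res px 0.11
('sceneF', 'topF') 7 dx,dy,edge rise [ 0.83  0.04 12.77] res px 0.11
('sceneF', 'topF') 9 dx,dy,edge rise [ 0.75  0.04 12.46] res px 0.1
('sceneF', 'topF') 11 dx,dy,edge rise [ 0.76  0.08 12.  ] res px 0.11
```

The slate's end is about 12.4 mm up, with both views fitted together and a residual of 0.1 px. That clears the 10 mm step and the 8 mm final limit, so I hand in.

```bash
python3 -c "
from cell import manip
print(manip.sign_off())"
```

```text
the job is handed in; nothing more can be done
None
```

The job is done and handed in, with about 20 s of the 64 s used. The slate's end came up about 12 mm, above both limits but short of the 15 mm aim.

**What I did:** I gripped the bar at its middle on the mat and slid it level between the pins, tip about 21 mm under the slate, then let go. I pushed the handle down with shut fingers at 14–18 N. I regripped it loosely so it could pivot towards level, drew it out and laid it back on the mat.

**Last checks:**
- **Slate:** its end stands about 12.0–12.8 mm up, from a flow fit over both cameras. It was much the same while pushed (11.8–12.7 mm), with shifts under 1 mm lengthways and sideways.
- **Bar:** it lies on the mat with the same footprint as at the start in both views. Its middle is about (−20, −37) mm from the mat's centre, within the 80 mm limits.
- **Other things:** no bystander stood out as moved in the picture differences, though the arm covered part of both views. The gripper was clear of everything, with wrist force near zero.

**What disagreed:** my first hand-picked corner estimate gave a rise of 17–24 mm, and the lever geometry predicted 15 mm. I trusted the flow fit over both. The last checks were in numbers only, because the 12 viewed pictures were used up.

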